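# Wind the kitchen press down with its loose crank

## Robot

A 6-joint arm with a two-finger parallel gripper is mounted at the origin on the work surface. World frame = base frame: x ahead of the robot, y to its left, z up, the work surface at z = 0. Lengths are in m, angles in degrees, forces in N, time in s.
With the tool pointing down it reaches from about 0.35 to 0.875 m from the base axis. Payload 4.2 kg.
Tool frame: the origin (TCP) lies midway between the tips of the shut fingers; the grasp point (between the pads) lies 19 mm behind it; z points along the fingers, y is the line along which they close (so a half turn about z gives the same grasp; the last joint's range is limited). The gripper opens to 87 mm and grips with 3 to 60 N. Pads are 19 mm wide; open, the fingers measure 117 mm over their backs; the gripper's body (75 mm by 190 mm) begins 51 mm behind the grasp point.
Start: joints at [87.754, 22.042, 0.453, 0, -68.411, -14.817], TCP at [0.183, 0.597, 0.223] pointing down, gripper open.
Joint ranges: [-179.83, 179.83], [-69.29, 118.12], [-61.27, 80.66], [-181.25, 117.63], [-171.15, -9.14], [-177.46, 177.46]. Speed limits (degrees/s): [159.86, 159.86, 180, 180, 180, 180].

## Interface

Orientations are given as a 3x3 rotation matrix whose columns are the frame's x, y, z axes.
In Python, from station import sense, capture, camera_params, finish_job gives the robot as it stands.
- The arm moves only by the tool drive_tool, never from a script. Its argument "rows" is a list of rows, each an object of numbers: "tx", "ty", "tz": the shift along the tool's x, y, z in cm; "ax", "ay", "az": the turn, a rotation vector about the tool's x, y, z in rad; "claw": the finger opening in cm, from 0 to 8.7. In form: [{"tx": .., "ty": .., "tz": .., "ax": .., "ay": .., "az": .., "claw": ..}, ...]. A call has 1 to 10 rows; each row shifts and turns the commanded pose from where the row before left it, along the tool's axes as they then stand; what a row does not reach is not made up. A row lasts 1/12 s, in which the tool goes at most 41.7 mm and 7.16 degrees, less where a joint would pass 70% of its speed; a pose out of reach is approached as far as the arm can. A call with a gripper value outside its range is refused whole. The fingers move at their own pace and stop on an object; the grip force is fixed at half the most. Time passes only in rows, so rows that do not move let the fingers close. It gives the time, the measured TCP pose, the force, the opening and the grip force at its end, in the units of the state.
- sense(): the state, without advancing time (a new reading comes with each control period).
- capture(name): name is "scene" or "top"; returns (picture, depth): 400x640x3 uint8, red, green, blue; 400x640 float32, m along the optical axis (not along the pixel's ray), 0 where there is no reading.
- camera_params(name): a dict with "intrinsics" (3x3 intrinsics, pixels), "k1" (the pictures are not rectified: a ray, as slopes to the right and down, at radius r is drawn at 1 + k1 r^2 times it, then the intrinsics apply), "R" (3x3) and "t" (3): a world point X has camera coordinates R X + t. Camera axes: x right, y down, z forward; pixel columns grow to the right and rows downward; lengths in m; the calibration is good to about 2 mm. A picture is of the moment at which its call begins. camera_params takes no time and is no camera call.
- finish_job(): hands the job in; it is judged then, once.
The state is a dict: "time_s": time; "joints": joint angles; "joint_velocities": joint speeds; "effort": joint torques, N m; "tcp_pos": TCP position; "ee_rot": TCP orientation; "wrist_force": force on the tool from outside, world axes, zero at the start; "moment": the same for the moment, N m; "gripper_width": opening from 0.0 (shut) to 1.0 (fully open); "gripper_force": force on a finger pad.
Only numpy, scipy, OpenCV 4.12 (cv2) and the standard library are available. Lean on these libraries where they do the work, as an engineer would, in place of code of your own. Each camera call takes 0.05 s, during which the arm holds its last target. There are 200 camera calls.

## Task

Close the mould in the green screw press: take the loose steel crank from the wooden board, fit it fully home on the square end on top of the press, then crank it clockwise (seen from above), about three full turns, until the red press plate sits firmly on the blue lid of the mould. The crank must not come off the square while you wind; leave it on the square when you are done, and do not shift the dough scraper, mug, rolling pin or jar.

Things in the scene. Friction and masses are not known exactly. Their poses are not given: they have to be found in the camera images.
- crank_hub (a point): Centre of the loose crank's steel hub (40 x 40 mm, 40 mm high; this point 20 mm above its underside). A square socket 22 mm wide, 28 mm deep opens in the underside. x points along the arm to the grip, z up. The hub faces beside the arm (+y and -y) are free to be gripped, 40 mm apart. It starts standing on its hub on the board, arm level, in any direction.
- crank_grip (a point): Middle of the crank's upright red grip, 24 mm in diameter, 56 mm high (28 mm above and below this point), its axis 75 mm from the hub's axis; this point lies 50 mm above the hub's centre. The grip spins freely on the arm, so a hand holding it can go round without turning. x points from hub to grip.
- square_top (a point): Top centre of the upright steel square end (20 x 20 mm) on the press, flats facing this point's x and y. It stands 38 mm out of the green cross-beam (44 x 200 mm) plus a 4 mm cone-shaped nose; this point is the nose's top, 42 mm above the beam, 210 mm above the table. It turns with the spindle at constant height. Nothing else of the press rises over 6 mm above the beam.
- seat (a point): Where the crank's hub centre (point crank_hub) is when the crank is fully home: 8 mm below square_top, on its axis (then the hub's underside is 14 mm above the beam). The crank fits in any of four quarter turns, with 1 mm play on each side and about 5 degrees of free turn.
- spindle (a joint): Turn of the square end in rad, growing clockwise seen from above; 8 mm of plate travel per turn; it starts between 4.5 and 8.5 and stops hard at 25.13, where the plate is on the lid. Steady friction of about 0.12 N m (1.6 N at the crank's grip); it stays where it is left.
- plate_under (a point): Centre of the underside of the red round press plate (104 mm diameter), which hangs under the beam and goes down as the spindle turns clockwise.
- lid_top (a point): Centre of the top of the blue lid of the white mould (116 mm diameter, lid top 66 mm above the table) fixed on the press's wooden base (160 x 200 x 20 mm). The whole press is fixed to the table. y is along the green beam.
- board: Wooden cutting board, 240 x 220 x 14 mm, fixed; origin at the centre of its underside.
- cutter: Bystander: dough scraper with a dark wooden handle and green blade, 180 mm long, 22 mm high, lying at the board's edge.
- mug: Bystander: white mug, 80 mm wide, 95 mm high.
- pin: Bystander: red rolling pin, 380 mm long, 52 mm thick.
- jar: Bystander: glass jar with yellow lid, 80 mm wide, 110 mm high.
- crank: The whole loose crank, about 0.39 kg (varies by a quarter): hub, flat steel arm (16 mm wide, its top 39 mm above the hub's underside) and red grip. Origin at the centre of the hub's underside, axes as crank_hub.
Things that resemble listed ones, but are neither listed nor needed, are in the scene too. What is shaped like the crank but orange or yellow is not meant.

How it is judged (in metres and radians):
On the way, in this order (a step that is already met when the one before it is completed fails the run):
1. the crank is fully home on the square end, before the plate has been wound down (distance between crank_hub and seat below 0.007 m and angle between the z axis of crank_hub and the z axis of seat, either way round below 0.15 rad and value of joint spindle below 12 rad), for 0.2 s.
2. the plate is wound down onto the lid with the crank on the square (distance between crank_hub and seat below 0.007 m and angle between the z axis of crank_hub and the z axis of seat, either way round below 0.15 rad and value of joint spindle above 24.2 rad and distance between plate_under and lid_top below 0.002 m), for 0.2 s.
At the end, for the whole second after the job is handed in: The press plate sits on the lid (spindle above 24.2 rad, that is within about 1.2 mm of contact), and the crank is still fully home on the square end (hub centre within 7 mm of its seat, upright within 0.15 rad), released and at rest (all of step 2 and linear speed of crank below 0.02 m/s and velocity of joint spindle below 0.1 rad/s); the robot touches nothing.
It fails at once if the crank comes off the square (12 mm or more from its seat) with the plate part-way down (value of joint spindle between 10 and 24.2 rad and distance between crank_hub and seat above 0.012 m).
It fails at once if one of the bystanders (scraper, mug, rolling pin, jar) is moved by more than 30 mm (distance of any of cutter, mug, pin, jar from where it was at the start of the episode above 0.03 m).
It also fails if it takes over 72 s, if anything falls off the work surface, if the arm or the gripper's body presses on something with over 40 N, if the wrist force passes 120 N, or if a joint passes its speed limit or range.

## Working session

There is one attempt and no reset: what is moved stays moved. The work goes in short steps, Python scripts to look and compute and a tool call to move; the robot and the scene stay as the last step left them, time stands still between calls to the robot, and variables do not carry over. Pictures are saved under pics/ and viewed, at most 10 in all, crops included, and the job is handed in when it is done.

Besides the shell and the picture viewer there is one more tool, called after ">>>" by a JSON object that holds its "fn" and its "kwargs", one argument or row to a line. drive_tool: Moves the arm, as the interface text tells. Its arguments: {"type":"object","properties":{"rows":{"type":"array"}},"required":["rows"]}

```bash
mkdir -p pics
cat > h.py <<'E'
import numpy as np, cv2
from station import sense,capture,camera_params,finish_job
def world(name,uv,z):
    """pixel(s) -> world points on plane z"""
    p=camera_params(name);K=np.array(p["intrinsics"]);R=np.array(p["R"]);t=np.array(p["t"])
    uv=np.atleast_2d(np.array(uv,float))
    d=np.c_[(uv[:,0]-K[0,2])/K[0,0],(uv[:,1]-K[1,2])/K[1,1]]
    s=d.copy()
    for _ in range(10): s=d/(1+p["k1"]*(s**2).sum(1,keepdims=True))
    r=np.c_[s,np.ones(len(s))]@R; c=-R.T@t
    return c+r*((z-c[2])/r[:,2])[:,None]
def pix(name,X):
    p=camera_params(name);K=np.array(p["intrinsics"])
    c=np.atleast_2d(X)@np.array(p["R"]).T+np.array(p["t"]);s=c[:,:2]/c[:,2:]
    s=s*(1+p["k1"]*(s**2).sum(1,keepdims=True));return s*[K[0,0],K[1,1]]+[K[0,2],K[1,2]]
def cloud(name,dep):
    p=camera_params(name);K=np.array(p["intrinsics"]);R=np.array(p["R"]);t=np.array(p["t"])
    v,u=np.mgrid[:dep.shape[0],:dep.shape[1]]
    d=np.stack([(u-K[0,2])/K[0,0],(v-K[1,2])/K[1,1]],-1);s=d.copy()
    for _ in range(10): s=d/(1+p["k1"]*(s**2).sum(-1,keepdims=True))
    return (np.concatenate([s,np.ones_like(s[...,:1])],-1)*dep[...,None]-t)@R
E
python3 - <<'E'
from h import *
for n in("scene","top"):
    im,d=capture(n);cv2.imwrite(f"pics/{n}0.png",im[...,::-1]);np.savez(f"{n}0.npz",im=im,d=d)
    p=camera_params(n);print(n,p,-np.array(p["R"]).T@p["t"])
print(sense())
E
```

```text
scene {'intrinsics': array([[371.5667866 ,   0.        , 316.7865237 ],
       [  0.        , 371.5667866 , 206.91956008],
       [  0.        ,   0.        ,   1.        ]]), 'k1': -0.021600441468541003, 'R': array([[-0.80639688,  0.59127924, -0.01062665],
       [ 0.48847009,  0.6558398 , -0.57556157],
       [-0.33334823, -0.46932186, -0.8176894 ]]), 't': array([ 0.36310725, -0.1428139 ,  1.27400991])} [0.78725782 0.47688596 0.96340481]
top {'intrinsics': array([[439.85553267,   0.        , 318.9177255 ],
       [  0.        , 439.85553267, 197.44170088],
       [  0.        ,   0.        ,   1.        ]]), 'k1': -0.049399433717439836, 'R': array([[-0.00881968, -0.99995788,  0.00254172],
       [-0.99043833,  0.0083857 , -0.13770109],
       [ 0.13767397, -0.0037319 , -0.99047057]]), 't': array([0.00216966, 0.45700482, 1.51618188])} [0.24391544 0.0039955  1.56465808]
{'time_s': 0.1, 'joints': array([ 8.77525710e+01,  2.20841241e+01,  3.87278597e-01, -2.62373693e-02,
       -6.84095132e+01, -1.48156843e+01]), 'joint_velocities': array([ 0.07911262, -0.10849971,  0.13507223,  0.11540873,  0.08344694,
        0.02917766]), 'effort': array([-3.04153400e-04, -3.91687024e+01,  1.87932801e+01,  4.23187539e+00,
        1.34484205e-02, -7.48856542e-05]), 'tcp_pos': array([0.18322095, 0.59697902, 0.22158785]), 'ee_rot': array([[ 9.55932561e-01, -2.93585917e-01, -4.98265262e-04],
       [-2.93586333e-01, -9.55930796e-01, -1.83814693e-03],
       [ 6.33469417e-05,  1.90342837e-03, -9.99998186e-01]]), 'wrist_force': array([-0.19295223, -0.10905238,  0.35406065]), 'moment': array([-0.0198392 , -0.00693769,  0.02899474]), 'gripper_force': 0.0, 'gripper_width': 1.0000144395111694}
```

View pics/scene0.png

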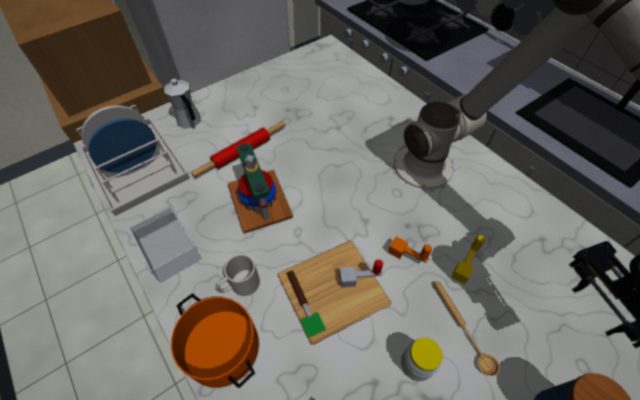

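View pics/top0.png

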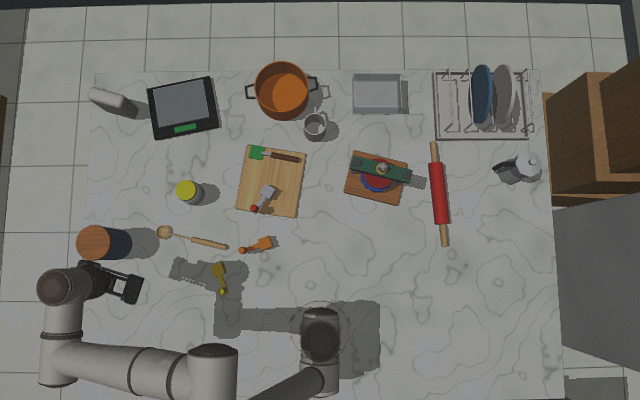

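The scene view shows the crank on the board with its hub at (348,276) and red grip at (377,267), and the press at (255,185). In the top view the hub is near (268,193), the grip near (254,209) and the square near (383,168).

Run:
```python
from h import *
a=np.load("top0.npz");b=np.load("scene0.npz")
A=cv2.resize(a["im"][130:230,225:425],None,fx=4,fy=4,interpolation=2)
B1=cv2.resize(b["im"][130:230,215:305],None,fx=4,fy=4,interpolation=2)
B2=cv2.resize(b["im"][230:330,290:400],None,fx=4,fy=4,interpolation=2)
c=np.zeros((800,800,3),np.uint8);c[:400,:800]=A;c[400:,:360]=B1;c[400:,360:800]=B2
c=cv2.resize(c,(600,600));cv2.imwrite("pics/z0.png",c[...,::-1])
for n,f,(u0,u1,v0,v1) in(("top",a,(235,300,175,220)),("scene",b,(330,395,250,295))):
    W=cloud(n,f["d"]);z=W[...,2];im=f["im"].astype(int)
    m=np.zeros(z.shape,bool);m[v0:v1,u0:u1]=1
    red=m&(im[...,0]>im[...,1]*2)&(im[...,0]>im[...,2]*2)
    sat=im.max(-1)-im.min(-1)
    hub=m&(sat<25)&(z>.045)&(z<.06)
    for k,q in(("red",red),("hub",hub)):
        print(n,k,q.sum(),np.argwhere(q).mean(0)[::-1],np.median(W[q],0),W[q].min(0),W[q].max(0))
W=cloud("top",a["d"]);z=W[...,2]
m=np.zeros(z.shape,bool);m[140:200,340:420]=1
for lo,hi in((.185,.23),(.16,.18)):
    q=m&(z>lo)&(z<hi);print(q.sum(),np.argwhere(q).mean(0)[::-1] if q.any() else 0,W[q].mean(0),W[q].min(0),W[q].max(0))
```

```text
top red 27 [253.11111111 207.48148148] [0.41527896 0.2180622  0.11101787] [0.40493639 0.20822925 0.10542537] [0.42225144 0.2256422  0.11773611]
top hub 185 [264.6972973  194.56216216] [0.47053892 0.18587869 0.0529772 ] [0.40145292 0.15422466 0.04506971] [0.50369321 0.23036986 0.05951729]
scene red 121 [380.1322314  263.75206612] [0.41846951 0.22138168 0.09546789] [0.31577948 0.17831578 0.00478066] [0.42743093 0.23048879 0.11374294]
scene hub 340 [353.85 274.05] [0.47028506 0.18917168 0.05242325] [0.40539738 0.15388407 0.0454418 ] [0.5059944  0.23068543 0.0579967 ]
50 [381.92 166.98] [ 0.52835228 -0.2008786   0.20465018] [ 0.51780402 -0.21370725  0.18584782] [ 0.54177716 -0.18864945  0.21333554]
774 [380.68346253 169.0620155 ] [ 0.52917563 -0.20213709  0.16820216] [ 0.48591728 -0.30218216  0.16017342] [ 0.57421588 -0.10274709  0.17939905]
```

View pics/z0.png

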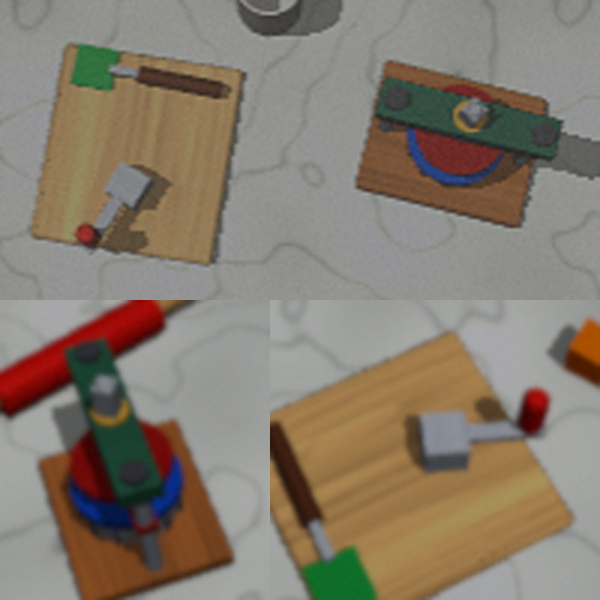

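The zoomed crops give the hub's top face at top px (268.3,192.0) and scene px (348.3,274.7). The grip top is at (253.7,207) and (379,261.3), and the square's nose at (383.3,164.7) and (249.3,156.7). I'll triangulate these, then look more closely at which way the square is turned.

Run:
```python
from h import *
for k,z,t,s in(("hub",.054,(268.3,192),(348.3,274.7)),("grip",.112,(253.7,207),(379,261.3)),("sq",.21,(383.3,164.7),(249.3,156.7))):
    print(k,world("top",t,z)[0],world("scene",s,z)[0])
a=np.load("top0.npz");b=np.load("scene0.npz")
# average several frames for sub-noise look
A=np.mean([capture("top")[0] for _ in range(6)],0);B=np.mean([capture("scene")[0] for _ in range(6)],0)
z1=cv2.resize(A[150:182,364:404],None,fx=10,fy=10,interpolation=cv2.INTER_CUBIC)
z2=cv2.resize(B[140:180,230:270],None,fx=10,fy=10,interpolation=cv2.INTER_CUBIC)
c=np.zeros((400,800,3));c[:320,:400]=z1;c[:,400:]=z2
cv2.imwrite("pics/z1.png",np.clip(c*1.5,0,255)[...,::-1].astype(np.uint8))
# hub rectangles by mask
for n,I,(u0,u1,v0,v1) in(("top",A,(255,280,180,202)),("scene",B,(335,365,262,292))):
    W=cloud(n,(a if n=="top" else b)["d"])
    sat=I.max(-1)-I.min(-1)
    m=np.zeros(sat.shape,np.uint8);m[v0:v1,u0:u1]=((sat<25)&(I.mean(-1)>110))[v0:v1,u0:u1]
    p=np.argwhere(m)[:,::-1].astype(np.float32)
    w=world(n,p,.054)[:,:2].astype(np.float32)
    print(n,len(p),p.mean(0),cv2.minAreaRect(w),w.mean(0))
# beam direction
I=A; m=(I[...,1]>I[...,0]*1.3)&(I[...,1]>I[...,2]*1.1);m[:140]=0;m[195:]=0;m[:,:340]=0;m[:,420:]=0
w=world("top",np.argwhere(m)[:,::-1],.168)[:,:2].astype(np.float32);print(cv2.minAreaRect(w))
```

```text
hub [0.47447342 0.17401284 0.054     ] [0.47947111 0.18212341 0.054     ]
grip [0.41556717 0.21576047 0.112     ] [0.41332227 0.21865005 0.112     ]
sq [ 0.53453262 -0.2046543   0.21      ] [ 0.52912339 -0.20269016  0.21      ]
top 151 [265.78146 192.21854] ((0.46760863065719604, 0.18712446093559265), (0.03807951509952545, 0.06532096862792969), 56.83583068847656) [0.47380036 0.18276301]
scene 252 [350.2619  273.71033] ((0.46823757886886597, 0.1856105923652649), (0.03938741981983185, 0.06339338421821594), 58.53413772583008) [0.47345325 0.18295978]
((0.5302478671073914, -0.20329689979553223), (0.19602781534194946, 0.0418890006840229), 75.22574615478516)
```

View pics/z1.png

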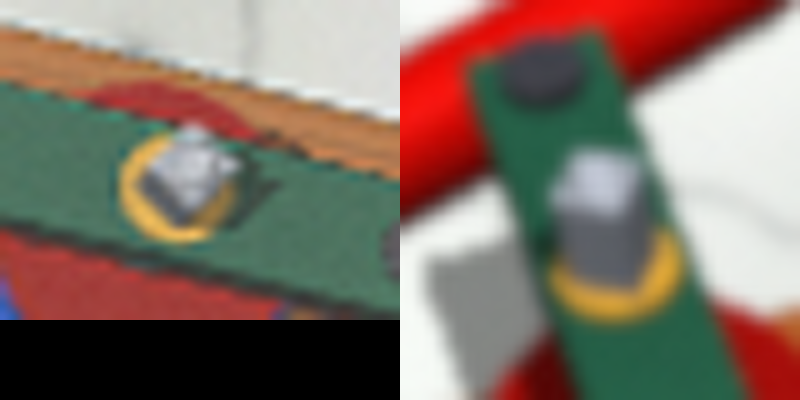

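Run:
```python
from h import *
P=lambda x,y:(230+(x-400)/10-.45,140+y/10-.45)
T=lambda x,y:(364+x/10-.45,150+y/10-.45)
def ang(n,p,q,z):
    w=world(n,[p,q],z);d=w[1]-w[0];return np.degrees(np.arctan2(d[1],d[0]))%90,np.hypot(d[0],d[1])
print(ang("scene",P(572,270),P(630,292),.168))
print(ang("scene",P(553,193),P(612,214),.206))
print(ang("scene",P(612,214),P(641,160),.206))
print(ang("top",T(195,122),T(240,160),.206),ang("top",T(195,122),T(145,177),.206),ang("top",T(145,177),T(188,215),.2))
```

```text
(np.float64(27.88544268867038), np.float64(0.019334959187419815))
(np.float64(28.866659288742085), np.float64(0.01886847616347866))
(np.float64(37.060477624916274), np.float64(0.020876051432710034))
(np.float64(48.31611049378009), np.float64(0.0185746054847414)) (np.float64(47.14054463621355), np.float64(0.024016728459735615)) (np.float64(47.07833496839194), np.float64(0.018146437220649587))
```

>>> {"fn": "drive_tool", "kwargs": {
  "rows": [
    {"tx":2.53,"ty":1.96,"claw":8.7},
    {"tx":2.53,"ty":1.96,"claw":8.7},
    {"tx":2.53,"ty":1.96,"claw":8.7},
    {"tx":2.53,"ty":1.96,"claw":8.7},
    {"tx":2.53,"ty":1.96,"claw":8.7},
    {"tx":2.53,"ty":1.96,"claw":8.7},
    {"tx":2.53,"ty":1.96,"claw":8.7},
    {"tx":2.53,"ty":1.96,"claw":8.7},
    {"tx":2.53,"ty":1.96,"claw":8.7},
    {"tx":2.53,"ty":1.96,"claw":8.7}
  ]
}}

```text
invalid input at $.rows[0]: expected keys tx, ty, tz, ax, ay, az, claw
```

>>> {"fn": "drive_tool", "kwargs": {
  "rows": [
    {"tx":2.53,"ty":1.96,"claw":8.7},
    {"tx":2.53,"ty":1.96,"claw":8.7},
    {"tx":2.53,"ty":1.96,"claw":8.7},
    {"tx":2.53,"ty":1.96,"claw":8.7},
    {"tx":2.53,"ty":1.96,"claw":8.7},
    {"tx":2.53,"ty":1.96,"claw":8.7},
    {"az":0.087,"claw":8.7},
    {"az":0.087,"claw":8.7},
    {"az":0.087,"claw":8.7},
    {"claw":8.7}
  ]
}}

```text
invalid input at $.rows[0]: expected keys tx, ty, tz, ax, ay, az, claw
```

All seven keys are required in every row.

>>> {"fn": "drive_tool", "kwargs": {
  "rows": [
    {"tx":2.53,"ty":1.96,"tz":0,"ax":0,"ay":0,"az":0,"claw":8.7},
    {"tx":2.53,"ty":1.96,"tz":0,"ax":0,"ay":0,"az":0,"claw":8.7},
    {"tx":2.53,"ty":1.96,"tz":0,"ax":0,"ay":0,"az":0,"claw":8.7},
    {"tx":2.53,"ty":1.96,"tz":0,"ax":0,"ay":0,"az":0,"claw":8.7},
    {"tx":2.53,"ty":1.96,"tz":0,"ax":0,"ay":0,"az":0,"claw":8.7},
    {"tx":2.53,"ty":1.96,"tz":0,"ax":0,"ay":0,"az":0,"claw":8.7},
    {"tx":2.53,"ty":1.96,"tz":0,"ax":0,"ay":0,"az":0,"claw":8.7},
    {"tx":2.53,"ty":1.96,"tz":0,"ax":0,"ay":0,"az":0,"claw":8.7},
    {"tx":2.53,"ty":1.96,"tz":0,"ax":0,"ay":0,"az":0,"claw":8.7},
    {"tx":2.53,"ty":1.96,"tz":0,"ax":0,"ay":0,"az":0,"claw":8.7}
  ]
}}

```text
time_s: 1.53
tcp_pos: [0.3684, 0.3345, 0.2229]
ee_rot: [[0.956, -0.293, 0.0], [-0.293, -0.956, 0.001], [0.0, -0.001, -1.0]]
wrist_force: [0.4, 0.0, -0.2]
gripper_width: 1.002
gripper_force: 0.0
```

>>> {"fn": "drive_tool", "kwargs": {
  "rows": [
    {"tx":2.53,"ty":1.96,"tz":0,"ax":0,"ay":0,"az":0,"claw":8.7},
    {"tx":2.53,"ty":1.96,"tz":0,"ax":0,"ay":0,"az":0,"claw":8.7},
    {"tx":2.53,"ty":1.96,"tz":0,"ax":0,"ay":0,"az":0,"claw":8.7},
    {"tx":2.53,"ty":1.96,"tz":0,"ax":0,"ay":0,"az":0,"claw":8.7},
    {"tx":2.53,"ty":1.96,"tz":0,"ax":0,"ay":0,"az":0,"claw":8.7},
    {"tx":2.53,"ty":1.96,"tz":0,"ax":0,"ay":0,"az":0,"claw":8.7},
    {"tx":0,"ty":0,"tz":0,"ax":0,"ay":0,"az":0.087,"claw":8.7},
    {"tx":0,"ty":0,"tz":0,"ax":0,"ay":0,"az":0.087,"claw":8.7},
    {"tx":0,"ty":0,"tz":0,"ax":0,"ay":0,"az":0.087,"claw":8.7},
    {"tx":0,"ty":0,"tz":0,"ax":0,"ay":0,"az":0,"claw":8.7}
  ]
}}

```text
time_s: 2.37
tcp_pos: [0.4785, 0.1785, 0.2226]
ee_rot: [[0.847, -0.532, 0.0], [-0.532, -0.847, 0.0], [0.0, -0.0, -1.0]]
wrist_force: [1.4, 0.3, 0.4]
gripper_width: 0.997
gripper_force: 0.0
```

>>> {"fn": "drive_tool", "kwargs": {
  "rows": [
    {"tx":0,"ty":0,"tz":2.0,"ax":0,"ay":0,"az":0,"claw":8.7},
    {"tx":0,"ty":0,"tz":3.0,"ax":0,"ay":0,"az":0,"claw":8.7},
    {"tx":0,"ty":0,"tz":3.0,"ax":0,"ay":0,"az":0,"claw":8.7},
    {"tx":0,"ty":0,"tz":3.0,"ax":0,"ay":0,"az":0,"claw":8.7},
    {"tx":0,"ty":0,"tz":2.0,"ax":0,"ay":0,"az":0,"claw":8.7},
    {"tx":0,"ty":0,"tz":0,"ax":0,"ay":0,"az":0,"claw":8.7}
  ]
}}

```text
time_s: 2.87
tcp_pos: [0.4755, 0.1773, 0.0885]
ee_rot: [[0.849, -0.529, -0.008], [-0.529, -0.849, -0.005], [-0.004, 0.008, -1.0]]
wrist_force: [-0.7, -0.5, -0.3]
gripper_width: 1.006
gripper_force: 0.0
```

Run:
```python
from h import *
A=np.mean([capture("scene")[0] for _ in range(2)],0);B=capture("top")[0]
c=np.hstack([cv2.resize(A[200:320,290:410],(400,400),interpolation=2),cv2.resize(B[120:240,200:320].astype(float),(400,400),interpolation=2)])
cv2.imwrite("pics/z2.png",c[...,::-1].astype(np.uint8))
```

```text
(no output)
```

View pics/z2.png

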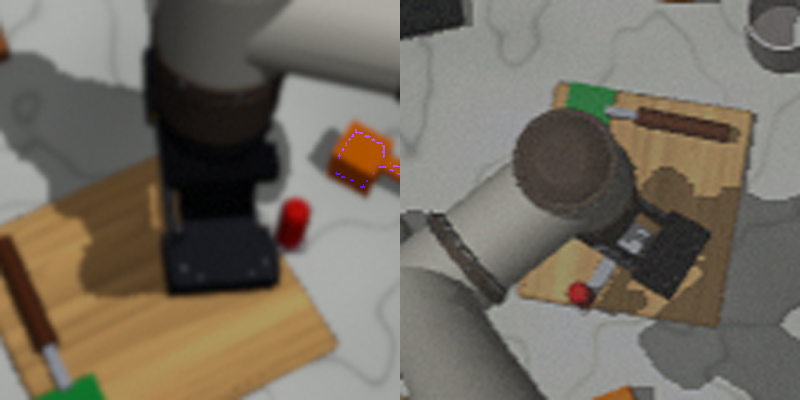

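The fingers straddle the hub and the red grip is clear of the gripper body. I'll descend and close.

>>> {"fn": "drive_tool", "kwargs": {
  "rows": [
    {"tx":0,"ty":0,"tz":2.0,"ax":0,"ay":0,"az":0,"claw":8.7},
    {"tx":0,"ty":0,"tz":2.0,"ax":0,"ay":0,"az":0,"claw":8.7},
    {"tx":0,"ty":0,"tz":2.0,"ax":0,"ay":0,"az":0,"claw":8.7},
    {"tx":0,"ty":0,"tz":1.3,"ax":0,"ay":0,"az":0,"claw":8.7},
    {"tx":0,"ty":0,"tz":0,"ax":0,"ay":0,"az":0,"claw":8.7},
    {"tx":0,"ty":0,"tz":0,"ax":0,"ay":0,"az":0,"claw":8.7}
  ]
}}

```text
time_s: 3.52
tcp_pos: [0.4794, 0.1796, 0.0208]
ee_rot: [[0.848, -0.529, 0.002], [-0.529, -0.848, 0.001], [0.001, -0.002, -1.0]]
wrist_force: [0.1, 0.4, 1.0]
gripper_width: 1.001
gripper_force: 0.0
```

>>> {"fn": "drive_tool", "kwargs": {
  "rows": [
    {"tx":0,"ty":0,"tz":0,"ax":0,"ay":0,"az":0,"claw":3},
    {"tx":0,"ty":0,"tz":0,"ax":0,"ay":0,"az":0,"claw":3},
    {"tx":0,"ty":0,"tz":0,"ax":0,"ay":0,"az":0,"claw":3},
    {"tx":0,"ty":0,"tz":0,"ax":0,"ay":0,"az":0,"claw":3},
    {"tx":0,"ty":0,"tz":0,"ax":0,"ay":0,"az":0,"claw":3},
    {"tx":0,"ty":0,"tz":0,"ax":0,"ay":0,"az":0,"claw":3},
    {"tx":0,"ty":0,"tz":0,"ax":0,"ay":0,"az":0,"claw":3},
    {"tx":0,"ty":0,"tz":0,"ax":0,"ay":0,"az":0,"claw":3}
  ]
}}

```text
time_s: 4.18
tcp_pos: [0.4783, 0.1789, 0.0196]
ee_rot: [[0.848, -0.53, -0.0], [-0.53, -0.848, -0.0], [0.0, 0.0, -1.0]]
wrist_force: [0.1, 0.3, 1.1]
gripper_width: 0.478
gripper_force: 0.0
```

>>> {"fn": "drive_tool", "kwargs": {
  "rows": [
    {"tx":0,"ty":0,"tz":0,"ax":0,"ay":0,"az":0,"claw":3},
    {"tx":0,"ty":0,"tz":0,"ax":0,"ay":0,"az":0,"claw":3},
    {"tx":0,"ty":0,"tz":0,"ax":0,"ay":0,"az":0,"claw":3},
    {"tx":0,"ty":0,"tz":-1.0,"ax":0,"ay":0,"az":0,"claw":3},
    {"tx":0,"ty":0,"tz":-2.0,"ax":0,"ay":0,"az":0,"claw":3},
    {"tx":0,"ty":0,"tz":-3.0,"ax":0,"ay":0,"az":0,"claw":3},
    {"tx":0,"ty":0,"tz":-3.5,"ax":0,"ay":0,"az":0,"claw":3},
    {"tx":0,"ty":0,"tz":-3.5,"ax":0,"ay":0,"az":0,"claw":3},
    {"tx":0,"ty":0,"tz":-3.5,"ax":0,"ay":0,"az":0,"claw":3},
    {"tx":0,"ty":0,"tz":-3.5,"ax":0,"ay":0,"az":0,"claw":3}
  ]
}}

```text
time_s: 5.02
tcp_pos: [0.4768, 0.1781, 0.2209]
ee_rot: [[0.848, -0.531, -0.002], [-0.531, -0.848, -0.001], [-0.002, 0.002, -1.0]]
wrist_force: [0.2, 0.0, -4.6]
gripper_width: 0.458
gripper_force: 30.0
```

>>> {"fn": "drive_tool", "kwargs": {
  "rows": [
    {"tx":0,"ty":0,"tz":-3,"ax":0,"ay":0,"az":0,"claw":3},
    {"tx":0,"ty":0,"tz":0,"ax":0,"ay":0,"az":0,"claw":3},
    {"tx":0,"ty":0,"tz":0,"ax":0,"ay":0,"az":0,"claw":3}
  ]
}}

```text
time_s: 5.27
tcp_pos: [0.4779, 0.179, 0.2509]
ee_rot: [[0.848, -0.531, 0.001], [-0.531, -0.848, 0.003], [-0.0, -0.003, -1.0]]
wrist_force: [-0.1, -0.7, -5.1]
gripper_width: 0.464
gripper_force: 30.0
```

```bash
cat > grip.py <<'E'
from h import *
def redgrip(ztop,near,rad=.04):
    out=[]
    for n in("top","scene"):
        I=np.mean([capture(n)[0] for _ in range(2)],0)
        m=((I[...,0]>I[...,1]*2)&(I[...,0]>I[...,2]*2)&(I[...,0]>60))
        c=pix(n,[*near,ztop])[0];v,u=np.mgrid[:400,:640]
        m&=np.hypot(u-c[0],v-c[1])<22
        p=np.argwhere(m)[:,::-1].astype(float)
        # grip vertical extent: cast against mid-height for the blob centroid
        w=world(n,p.mean(0),ztop-.028)[0] if len(p) else None
        out.append(w);print(n,len(p),w)
    return out
E
python3 - <<'E'
from grip import *
s=sense();print(s["tcp_pos"],s["gripper_width"],s["gripper_force"],s["wrist_force"],s["moment"])
t=s["tcp_pos"];x=s["ee_rot"][:,0]
print("expected grip",t[:2]-.075*x[:2])
redgrip(t[2]+.0144+.078,t[:2]-.075*x[:2])
E
```

```text
[0.47794385 0.17900223 0.25086133] 0.4640926061381408 29.99856128823012 [-0.11116324 -0.72513331 -5.12345068] [-0.03643204  0.11768071 -0.04386389]
expected grip [0.41437285 0.21879831]
top 42 [0.41709129 0.22232559 0.31526133]
scene 152 [0.41321597 0.2202448  0.31526133]
```

Run:
```python
from h import *
for n,(u0,u1,v0,v1) in(("top",(372,395,155,178)),("scene",(238,262,145,178))):
    C=[capture(n) for _ in range(12)]
    I=np.mean([c[0] for c in C],0)
    # upsampled bright-face mask, gray (unsaturated) pixels
    k=8;J=cv2.resize(I[v0:v1,u0:u1],None,fx=k,fy=k,interpolation=cv2.INTER_CUBIC)
    sat=J.max(-1)-J.min(-1);g=J.mean(-1)
    print(n,"gray levels",np.percentile(g[sat<30],[5,25,50,75,95]))
    for th in(95,110,125,140):
        m=((sat<30)&(g>th)).astype(np.uint8)
        nb,lab,st,ce=cv2.connectedComponentsWithStats(m)
        cx=(pix(n,[.5305,-.2034,.207])[0]-[u0,v0]+.5)*k
        i=min(range(1,nb),key=lambda i:np.hypot(*(ce[i]-cx))-st[i,4]**.5)
        p=np.argwhere(lab==i)[:,::-1]
        w=world(n,(p+.5)/k-.5+[u0,v0],.206)[:,:2]
        (c,sz,a)=cv2.minAreaRect((w*1000).astype(np.float32));
        # 4th-order moment orientation of a square
        q=(w-w.mean(0))@[1,1j];a4=np.degrees(np.angle(-np.mean(q**4)))/4%90
        print(th,len(p),np.round(c,1),np.round(sz,1),round(a%90,1),"m4",round(a4,1),w.mean(0))
```

```text
top gray levels [ 45.58774028  63.53684283  66.59544458 105.307374   149.97717653]
95 2415 [ 531.6 -203. ] [21.2 21.9] 44.4 m4 45.3 [ 0.53124526 -0.20307878]
110 1818 [ 531.3 -202.9] [18.8 20. ] 43.3 m4 44.3 [ 0.53171631 -0.20227858]
125 668 [ 531.2 -200.1] [18.3  9.3] 89.6 m4 43.2 [ 0.53118094 -0.20185921]
140 44 [ 533.  -206.2] [2.8 2.4] 89.6 m4 60.0 [ 0.53316342 -0.20626789]
scene gray levels [ 39.37102868  55.75178066  85.04971786 129.08814067 166.80086399]
95 2460 [ 529.7 -202.7] [21.6 20.1] 38.4 m4 38.1 [ 0.52973902 -0.20251621]
110 1702 [ 529.5 -202.8] [19.1 16.5] 44.1 m4 38.1 [ 0.52942754 -0.20262944]
125 947 [ 529.3 -202.6] [15.4 12.2] 53.1 m4 35.3 [ 0.52907022 -0.20265466]
140 46 [ 528.6 -203.8] [3.3 2.5] 53.1 m4 20.6 [ 0.52857011 -0.20369662]
```

>>> {"fn": "drive_tool", "kwargs": {
  "rows": [
    {"tx":1.9,"ty":2.28,"tz":0,"ax":0,"ay":0,"az":0,"claw":3},
    {"tx":1.9,"ty":2.28,"tz":0,"ax":0,"ay":0,"az":0,"claw":3},
    {"tx":1.9,"ty":2.28,"tz":0,"ax":0,"ay":0,"az":0,"claw":3},
    {"tx":1.9,"ty":2.28,"tz":0,"ax":0,"ay":0,"az":0,"claw":3},
    {"tx":1.9,"ty":2.28,"tz":0,"ax":0,"ay":0,"az":0,"claw":3},
    {"tx":1.9,"ty":2.28,"tz":0,"ax":0,"ay":0,"az":0,"claw":3},
    {"tx":1.9,"ty":2.28,"tz":0,"ax":0,"ay":0,"az":0,"claw":3},
    {"tx":1.9,"ty":2.28,"tz":0,"ax":0,"ay":0,"az":0,"claw":3},
    {"tx":1.9,"ty":2.28,"tz":0,"ax":0,"ay":0,"az":0,"claw":3},
    {"tx":1.9,"ty":2.28,"tz":0,"ax":0,"ay":0,"az":0,"claw":3}
  ]
}}

```text
time_s: 7.5
tcp_pos: [0.5186, -0.1166, 0.2497]
ee_rot: [[0.848, -0.53, 0.0], [-0.53, -0.848, 0.0], [0.0, -0.0, -1.0]]
wrist_force: [0.9, 0.8, -4.1]
gripper_width: 0.454
gripper_force: 30.0
```

>>> {"fn": "drive_tool", "kwargs": {
  "rows": [
    {"tx":1.9,"ty":2.28,"tz":0,"ax":0,"ay":0,"az":0,"claw":3},
    {"tx":1.9,"ty":2.28,"tz":0,"ax":0,"ay":0,"az":0,"claw":3},
    {"tx":1.9,"ty":2.28,"tz":0,"ax":0,"ay":0,"az":0,"claw":3},
    {"tx":0,"ty":0,"tz":0,"ax":0,"ay":0,"az":0.07,"claw":3},
    {"tx":0,"ty":0,"tz":0,"ax":0,"ay":0,"az":0.07,"claw":3},
    {"tx":0,"ty":0,"tz":0,"ax":0,"ay":0,"az":0.07,"claw":3},
    {"tx":0,"ty":0,"tz":0,"ax":0,"ay":0,"az":0.07,"claw":3},
    {"tx":0,"ty":0,"tz":0,"ax":0,"ay":0,"az":0,"claw":3},
    {"tx":0,"ty":0,"tz":0,"ax":0,"ay":0,"az":0,"claw":3},
    {"tx":0,"ty":0,"tz":0,"ax":0,"ay":0,"az":0,"claw":3}
  ]
}}

```text
time_s: 8.33
tcp_pos: [0.5306, -0.2033, 0.2495]
ee_rot: [[0.67, -0.743, -0.0], [-0.743, -0.67, 0.0], [-0.0, 0.0, -1.0]]
wrist_force: [0.5, 0.5, -4.0]
gripper_width: 0.46
gripper_force: 30.0
```

Run:
```python
from grip import *
s=sense();print(s["tcp_pos"],s["gripper_width"],s["wrist_force"],s["moment"],s["ee_rot"])
t=s["tcp_pos"];x=s["ee_rot"][:,0]
print("expected grip",t[:2]-.075*x[:2])
redgrip(t[2]+.0144+.078,t[:2]-.075*x[:2])
A=np.mean([capture("scene")[0] for _ in range(2)],0);B=capture("top")[0]
c=np.hstack([cv2.resize(A[100:220,190:310],(400,400),interpolation=2),cv2.resize(B[110:230,320:440].astype(float),(400,400),interpolation=2)])
cv2.imwrite("pics/z3.png",c[...,::-1].clip(0,255).astype(np.uint8))
```

```text
[ 0.53062427 -0.20330116  0.24951392] 0.46005012393644656 [ 0.48291095  0.46388156 -3.96003264] [ 0.07655953  0.01582525 -0.03941348] [[ 6.69542687e-01 -7.42773575e-01 -8.58129679e-05]
 [-7.42773576e-01 -6.69542690e-01  1.68495402e-05]
 [-6.99708386e-05  5.24581186e-05 -9.99999996e-01]]
expected grip [ 0.48040857 -0.14759314]
top 238 [ 0.46701602 -0.16827571  0.31391392]
scene 223 [ 0.49179921 -0.15286581  0.31391392]
```

View pics/z3.png

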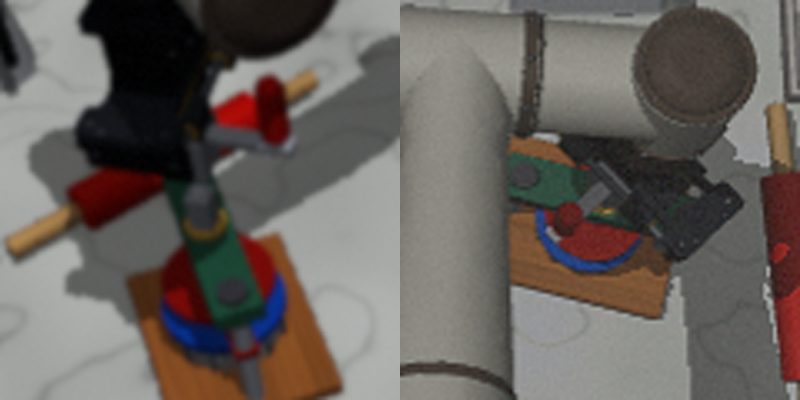

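The crank hangs level with its hub just over the square, so I'll lower it gently.

>>> {"fn": "drive_tool", "kwargs": {
  "rows": [
    {"tx":0,"ty":0,"tz":1.5,"ax":0,"ay":0,"az":0,"claw":3},
    {"tx":0,"ty":0,"tz":1.4,"ax":0,"ay":0,"az":0,"claw":3},
    {"tx":0,"ty":0,"tz":0.3,"ax":0,"ay":0,"az":0,"claw":3},
    {"tx":0,"ty":0,"tz":0.2,"ax":0,"ay":0,"az":0,"claw":3},
    {"tx":0,"ty":0,"tz":0.2,"ax":0,"ay":0,"az":0,"claw":3},
    {"tx":0,"ty":0,"tz":0.2,"ax":0,"ay":0,"az":0,"claw":3},
    {"tx":0,"ty":0,"tz":0.0,"ax":0,"ay":0,"az":0,"claw":3},
    {"tx":0,"ty":0,"tz":0.0,"ax":0,"ay":0,"az":0,"claw":3}
  ]
}}

```text
time_s: 9.35
tcp_pos: [0.5309, -0.2034, 0.2121]
ee_rot: [[0.668, -0.744, 0.001], [-0.744, -0.668, -0.0], [0.001, -0.0, -1.0]]
wrist_force: [0.2, -0.1, -3.4]
gripper_width: 0.453
gripper_force: 30.0
```

>>> {"fn": "drive_tool", "kwargs": {
  "rows": [
    {"tx":0,"ty":0,"tz":0.2,"ax":0,"ay":0,"az":0,"claw":3},
    {"tx":0,"ty":0,"tz":0.2,"ax":0,"ay":0,"az":0,"claw":3},
    {"tx":0,"ty":0,"tz":0.2,"ax":0,"ay":0,"az":0,"claw":3},
    {"tx":0,"ty":0,"tz":0,"ax":0,"ay":0,"az":0,"claw":3}
  ]
}}

```text
time_s: 9.68
tcp_pos: [0.5303, -0.2033, 0.205]
ee_rot: [[0.668, -0.744, -0.001], [-0.744, -0.668, 0.0], [-0.001, 0.001, -1.0]]
wrist_force: [-0.4, 0.2, -4.4]
gripper_width: 0.458
gripper_force: 30.0
```

No contact force below the shoulder, so the socket is on the square. I'll go on down to the seat.

>>> {"fn": "drive_tool", "kwargs": {
  "rows": [
    {"tx":0,"ty":0,"tz":0.4,"ax":0,"ay":0,"az":0,"claw":3},
    {"tx":0,"ty":0,"tz":0.4,"ax":0,"ay":0,"az":0,"claw":3},
    {"tx":0,"ty":0,"tz":0.4,"ax":0,"ay":0,"az":0,"claw":3},
    {"tx":0,"ty":0,"tz":0.3,"ax":0,"ay":0,"az":0,"claw":3},
    {"tx":0,"ty":0,"tz":0.15,"ax":0,"ay":0,"az":0,"claw":3},
    {"tx":0,"ty":0,"tz":0,"ax":0,"ay":0,"az":0,"claw":3},
    {"tx":0,"ty":0,"tz":0,"ax":0,"ay":0,"az":0,"claw":3}
  ]
}}

```text
time_s: 10.27
tcp_pos: [0.5307, -0.2034, 0.189]
ee_rot: [[0.668, -0.744, -0.0], [-0.744, -0.668, -0.0], [0.0, 0.0, -1.0]]
wrist_force: [-0.6, -0.3, -4.2]
gripper_width: 0.459
gripper_force: 30.0
```

>>> {"fn": "drive_tool", "kwargs": {
  "rows": [
    {"tx":0,"ty":0,"tz":0.15,"ax":0,"ay":0,"az":0,"claw":3},
    {"tx":0,"ty":0,"tz":0,"ax":0,"ay":0,"az":0,"claw":3},
    {"tx":0,"ty":0,"tz":0,"ax":0,"ay":0,"az":0,"claw":8.7},
    {"tx":0,"ty":0,"tz":0,"ax":0,"ay":0,"az":0,"claw":8.7},
    {"tx":0,"ty":0,"tz":0,"ax":0,"ay":0,"az":0,"claw":8.7},
    {"tx":0,"ty":0,"tz":0,"ax":0,"ay":0,"az":0,"claw":8.7},
    {"tx":0,"ty":0,"tz":0,"ax":0,"ay":0,"az":0,"claw":8.7}
  ]
}}

```text
time_s: 10.85
tcp_pos: [0.5309, -0.2034, 0.1881]
ee_rot: [[0.668, -0.744, 0.001], [-0.744, -0.668, -0.0], [0.001, -0.001, -1.0]]
wrist_force: [0.6, -0.5, -0.5]
gripper_width: 0.748
gripper_force: 0.0
```

>>> {"fn": "drive_tool", "kwargs": {
  "rows": [
    {"tx":0,"ty":0,"tz":-1,"ax":0,"ay":0,"az":0,"claw":8.7},
    {"tx":0,"ty":0,"tz":-3,"ax":0,"ay":0,"az":0,"claw":8.7},
    {"tx":0,"ty":0,"tz":-4,"ax":0,"ay":0,"az":0,"claw":8.7},
    {"tx":0,"ty":0,"tz":-3,"ax":0,"ay":0,"az":0,"claw":8.7},
    {"tx":0,"ty":0,"tz":-1,"ax":0,"ay":0,"az":0,"claw":8.7},
    {"tx":-2.0,"ty":0,"tz":0,"ax":0,"ay":0,"az":0,"claw":8.7},
    {"tx":-3.5,"ty":0,"tz":0,"ax":0,"ay":0,"az":0,"claw":8.7},
    {"tx":-2.0,"ty":0,"tz":0,"ax":0,"ay":0,"az":0,"claw":8.7},
    {"tx":0,"ty":0,"tz":0,"ax":0,"ay":0,"az":0,"claw":8.7},
    {"tx":0,"ty":0,"tz":0,"ax":0,"ay":0,"az":0,"claw":8.7}
  ]
}}

```text
time_s: 11.68
tcp_pos: [0.4802, -0.1471, 0.3086]
ee_rot: [[0.669, -0.743, 0.002], [-0.743, -0.669, -0.0], [0.001, -0.001, -1.0]]
wrist_force: [0.6, 0.2, 0.0]
gripper_width: 0.999
gripper_force: 0.0
```

Run:
```python
from h import *
s=sense();print(s["tcp_pos"])
I=np.mean([capture("scene")[0] for _ in range(2)],0);d=capture("scene")[1]
W=cloud("scene",d)
m=(I[...,0]>I[...,1]*1.8)&(I[...,0]>I[...,2]*1.8)&(W[...,2]>.225)&(W[...,2]<.29)
w=W[m];print(len(w),np.median(w,0),w.min(0),w.max(0))
g=(np.abs(W[...,2]-.222)<.006)&(np.hypot(W[...,0]-.531,W[...,1]+.203)<.03);print("hubtop",g.sum(),W[g].mean(0),W[g][:,2].std())
cv2.imwrite("pics/z4.png",cv2.resize(I[100:220,190:310],(480,480),interpolation=2)[...,::-1].clip(0,255).astype(np.uint8))
```

```text
[ 0.48016433 -0.14713934  0.30863026]
115 [ 0.48152774 -0.1383605   0.25842183] [ 0.46950229 -0.15030873  0.22512935] [ 0.48925513 -0.13366012  0.27715698]
hubtop 196 [ 0.528833   -0.20075364  0.22110599] 0.0018446071960829323
```

View pics/z4.png

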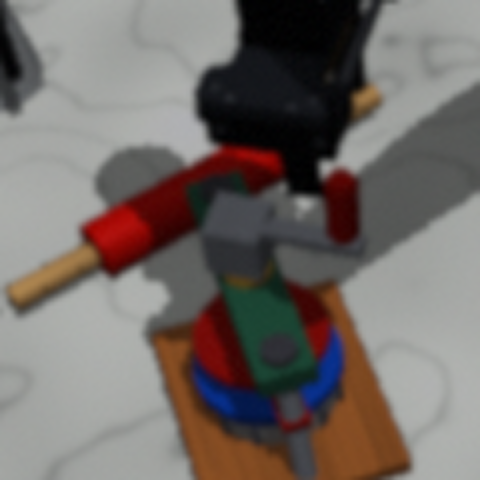

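The hub is home, with its top at z≈0.221 (0.222 expected), and the grip is under the gripper. Next I lower and take hold of the grip.

>>> {"fn": "drive_tool", "kwargs": {
  "rows": [
    {"tx":0,"ty":0,"tz":1.5,"ax":0,"ay":0,"az":0,"claw":8.7},
    {"tx":0,"ty":0,"tz":2.5,"ax":0,"ay":0,"az":0,"claw":8.7},
    {"tx":0,"ty":0,"tz":2.5,"ax":0,"ay":0,"az":0,"claw":8.7},
    {"tx":0,"ty":0,"tz":1.2,"ax":0,"ay":0,"az":0,"claw":6},
    {"tx":0,"ty":0,"tz":0,"ax":0,"ay":0,"az":0,"claw":1.5},
    {"tx":0,"ty":0,"tz":0,"ax":0,"ay":0,"az":0,"claw":1.5},
    {"tx":0,"ty":0,"tz":0,"ax":0,"ay":0,"az":0,"claw":1.5},
    {"tx":0,"ty":0,"tz":0,"ax":0,"ay":0,"az":0,"claw":1.5},
    {"tx":0,"ty":0,"tz":0,"ax":0,"ay":0,"az":0,"claw":1.5},
    {"tx":0,"ty":0,"tz":0,"ax":0,"ay":0,"az":0,"claw":1.5}
  ]
}}

```text
time_s: 12.67
tcp_pos: [0.4809, -0.1476, 0.2314]
ee_rot: [[0.668, -0.744, 0.002], [-0.744, -0.668, -0.0], [0.001, -0.001, -1.0]]
wrist_force: [-0.3, 0.6, 0.1]
gripper_width: 0.554
gripper_force: 0.0
```

>>> {"fn": "drive_tool", "kwargs": {
  "rows": [
    {"tx":0,"ty":0,"tz":0,"ax":0,"ay":0,"az":0,"claw":1.5},
    {"tx":0,"ty":0,"tz":0,"ax":0,"ay":0,"az":0,"claw":1.5},
    {"tx":0,"ty":0,"tz":0,"ax":0,"ay":0,"az":0,"claw":1.5},
    {"tx":0,"ty":0,"tz":0,"ax":0,"ay":0,"az":0,"claw":1.5},
    {"tx":0,"ty":0,"tz":0,"ax":0,"ay":0,"az":0,"claw":1.5}
  ]
}}

```text
time_s: 13.08
tcp_pos: [0.4804, -0.1476, 0.2306]
ee_rot: [[0.668, -0.744, -0.0], [-0.744, -0.668, -0.0], [0.0, 0.0, -1.0]]
wrist_force: [0.6, -0.0, 0.1]
gripper_width: 0.263
gripper_force: 29.9
```

Gripped. I'll go a quarter turn first and check the forces.

>>> {"fn": "drive_tool", "kwargs": {
  "rows": [
    {"tx":0.256,"ty":-1.941,"tz":0,"ax":0,"ay":0,"az":0,"claw":1.5},
    {"tx":0.749,"ty":-1.809,"tz":0,"ax":0,"ay":0,"az":0,"claw":1.5},
    {"tx":1.192,"ty":-1.553,"tz":0,"ax":0,"ay":0,"az":0,"claw":1.5},
    {"tx":1.553,"ty":-1.192,"tz":0,"ax":0,"ay":0,"az":0,"claw":1.5},
    {"tx":1.809,"ty":-0.749,"tz":0,"ax":0,"ay":0,"az":0,"claw":1.5},
    {"tx":1.941,"ty":-0.256,"tz":0,"ax":0,"ay":0,"az":0,"claw":1.5}
  ]
}}

```text
time_s: 13.58
tcp_pos: [0.5879, -0.1529, 0.2327]
ee_rot: [[0.67, -0.742, 0.001], [-0.742, -0.67, -0.001], [0.002, 0.0, -1.0]]
wrist_force: [-1.9, 2.0, 9.1]
gripper_width: 0.267
gripper_force: 29.6
```

>>> {"fn": "drive_tool", "kwargs": {
  "rows": [
    {"tx":1.941,"ty":0.256,"tz":0,"ax":0,"ay":0,"az":0,"claw":1.5},
    {"tx":1.809,"ty":0.749,"tz":0,"ax":0,"ay":0,"az":0,"claw":1.5},
    {"tx":1.553,"ty":1.192,"tz":0,"ax":0,"ay":0,"az":0,"claw":1.5},
    {"tx":1.192,"ty":1.553,"tz":0,"ax":0,"ay":0,"az":0,"claw":1.5},
    {"tx":0.749,"ty":1.809,"tz":0,"ax":0,"ay":0,"az":0,"claw":1.5},
    {"tx":0.256,"ty":1.941,"tz":0,"ax":0,"ay":0,"az":0,"claw":1.5}
  ]
}}

```text
time_s: 14.08
tcp_pos: [0.585, -0.2615, 0.2339]
ee_rot: [[0.669, -0.743, 0.011], [-0.743, -0.669, -0.005], [0.011, -0.005, -1.0]]
wrist_force: [3.9, -0.9, 7.3]
gripper_width: 0.265
gripper_force: 30.0
```

>>> {"fn": "drive_tool", "kwargs": {
  "rows": [
    {"tx":-0.256,"ty":1.941,"tz":0,"ax":0,"ay":0,"az":0,"claw":1.5},
    {"tx":-0.749,"ty":1.809,"tz":0,"ax":0,"ay":0,"az":0,"claw":1.5},
    {"tx":-1.192,"ty":1.553,"tz":0,"ax":0,"ay":0,"az":0,"claw":1.5},
    {"tx":-1.553,"ty":1.192,"tz":0,"ax":0,"ay":0,"az":0,"claw":1.5},
    {"tx":-1.809,"ty":0.749,"tz":0,"ax":0,"ay":0,"az":0,"claw":1.5},
    {"tx":-1.941,"ty":0.256,"tz":0,"ax":0,"ay":0,"az":0,"claw":1.5}
  ]
}}

```text
time_s: 14.58
tcp_pos: [0.4758, -0.2558, 0.2338]
ee_rot: [[0.667, -0.745, 0.007], [-0.745, -0.668, -0.005], [0.008, -0.002, -1.0]]
wrist_force: [2.8, 0.4, 6.8]
gripper_width: 0.268
gripper_force: 30.0
```

>>> {"fn": "drive_tool", "kwargs": {
  "rows": [
    {"tx":-1.941,"ty":-0.256,"tz":0,"ax":0,"ay":0,"az":0,"claw":1.5},
    {"tx":-1.809,"ty":-0.749,"tz":0,"ax":0,"ay":0,"az":0,"claw":1.5},
    {"tx":-1.553,"ty":-1.192,"tz":0,"ax":0,"ay":0,"az":0,"claw":1.5},
    {"tx":-1.192,"ty":-1.553,"tz":0,"ax":0,"ay":0,"az":0,"claw":1.5},
    {"tx":-0.749,"ty":-1.809,"tz":0,"ax":0,"ay":0,"az":0,"claw":1.5},
    {"tx":-0.256,"ty":-1.941,"tz":0,"ax":0,"ay":0,"az":0,"claw":1.5}
  ]
}}

```text
time_s: 15.08
tcp_pos: [0.4833, -0.1482, 0.2333]
ee_rot: [[0.669, -0.743, 0.009], [-0.743, -0.669, -0.004], [0.009, -0.004, -1.0]]
wrist_force: [5.8, -10.6, -3.1]
gripper_width: 0.267
gripper_force: 30.0
```

```bash
cat > chk.py <<'E'
from h import *
I,d=capture("scene");W=cloud("scene",d)
g=(np.abs(W[...,2]-.224)<.015)&(np.hypot(W[...,0]-.531,W[...,1]+.203)<.02);print("hubtop",g.sum(),np.median(W[g],0))
s=sense();print(s["tcp_pos"],s["wrist_force"])
cv2.imwrite("pics/z_%d.png"%(s["time_s"]*10),cv2.resize(I[100:220,190:310],(480,480),interpolation=2)[...,::-1])
E
python3 chk.py
```

```text
hubtop 51 [ 0.54388912 -0.19771836  0.21995986]
[ 0.48550365 -0.14658191  0.23300568] [ 2.81616497 -0.9913721   3.90982663]
```

Still seated. Second turn.

>>> {"fn": "drive_tool", "kwargs": {
  "rows": [
    {"tx":0.256,"ty":-1.941,"tz":0,"ax":0,"ay":0,"az":0,"claw":1.5},
    {"tx":0.749,"ty":-1.809,"tz":0,"ax":0,"ay":0,"az":0,"claw":1.5},
    {"tx":1.192,"ty":-1.553,"tz":0,"ax":0,"ay":0,"az":0,"claw":1.5},
    {"tx":1.553,"ty":-1.192,"tz":0,"ax":0,"ay":0,"az":0,"claw":1.5},
    {"tx":1.809,"ty":-0.749,"tz":0,"ax":0,"ay":0,"az":0,"claw":1.5},
    {"tx":1.941,"ty":-0.256,"tz":0,"ax":0,"ay":0,"az":0,"claw":1.5}
  ]
}}

```text
time_s: 15.63
tcp_pos: [0.588, -0.1534, 0.2329]
ee_rot: [[0.67, -0.742, 0.002], [-0.742, -0.67, -0.002], [0.003, 0.0, -1.0]]
wrist_force: [-2.5, 1.1, 7.1]
gripper_width: 0.266
gripper_force: 30.0
```

>>> {"fn": "drive_tool", "kwargs": {
  "rows": [
    {"tx":1.941,"ty":0.256,"tz":0,"ax":0,"ay":0,"az":0,"claw":1.5},
    {"tx":1.809,"ty":0.749,"tz":0,"ax":0,"ay":0,"az":0,"claw":1.5},
    {"tx":1.553,"ty":1.192,"tz":0,"ax":0,"ay":0,"az":0,"claw":1.5},
    {"tx":1.192,"ty":1.553,"tz":0,"ax":0,"ay":0,"az":0,"claw":1.5},
    {"tx":0.749,"ty":1.809,"tz":0,"ax":0,"ay":0,"az":0,"claw":1.5},
    {"tx":0.256,"ty":1.941,"tz":0,"ax":0,"ay":0,"az":0,"claw":1.5}
  ]
}}

```text
time_s: 16.13
tcp_pos: [0.5851, -0.2615, 0.2337]
ee_rot: [[0.669, -0.743, 0.011], [-0.743, -0.669, -0.005], [0.011, -0.005, -1.0]]
wrist_force: [5.2, -1.7, 5.7]
gripper_width: 0.267
gripper_force: 30.0
```

>>> {"fn": "drive_tool", "kwargs": {
  "rows": [
    {"tx":-0.256,"ty":1.941,"tz":0,"ax":0,"ay":0,"az":0,"claw":1.5},
    {"tx":-0.749,"ty":1.809,"tz":0,"ax":0,"ay":0,"az":0,"claw":1.5},
    {"tx":-1.192,"ty":1.553,"tz":0,"ax":0,"ay":0,"az":0,"claw":1.5},
    {"tx":-1.553,"ty":1.192,"tz":0,"ax":0,"ay":0,"az":0,"claw":1.5},
    {"tx":-1.809,"ty":0.749,"tz":0,"ax":0,"ay":0,"az":0,"claw":1.5},
    {"tx":-1.941,"ty":0.256,"tz":0,"ax":0,"ay":0,"az":0,"claw":1.5}
  ]
}}

```text
time_s: 16.63
tcp_pos: [0.4757, -0.2558, 0.2337]
ee_rot: [[0.667, -0.745, 0.007], [-0.745, -0.667, -0.005], [0.008, -0.002, -1.0]]
wrist_force: [2.4, 0.5, 5.9]
gripper_width: 0.268
gripper_force: 30.0
```

>>> {"fn": "drive_tool", "kwargs": {
  "rows": [
    {"tx":-1.941,"ty":-0.256,"tz":0,"ax":0,"ay":0,"az":0,"claw":1.5},
    {"tx":-1.809,"ty":-0.749,"tz":0,"ax":0,"ay":0,"az":0,"claw":1.5},
    {"tx":-1.553,"ty":-1.192,"tz":0,"ax":0,"ay":0,"az":0,"claw":1.5},
    {"tx":-1.192,"ty":-1.553,"tz":0,"ax":0,"ay":0,"az":0,"claw":1.5},
    {"tx":-0.749,"ty":-1.809,"tz":0,"ax":0,"ay":0,"az":0,"claw":1.5},
    {"tx":-0.256,"ty":-1.941,"tz":0,"ax":0,"ay":0,"az":0,"claw":1.5}
  ]
}}

```text
time_s: 17.13
tcp_pos: [0.4832, -0.1482, 0.2332]
ee_rot: [[0.669, -0.743, 0.009], [-0.743, -0.669, -0.004], [0.009, -0.004, -1.0]]
wrist_force: [5.8, -11.1, -1.3]
gripper_width: 0.271
gripper_force: 30.0
```

```bash
python3 chk.py; ls pics
```

```text
hubtop 49 [ 0.54448045 -0.19819568  0.22076213]
[ 0.48543988 -0.14654808  0.23289793] [ 2.95345242 -0.83103399  4.71669535]
scene0.png
top0.png
z0.png
z1.png
z2.png
z3.png
z4.png
z_151.png
z_171.png
```

Two turns done, with between 0.65 and 1.3 turns left. Another half turn at this pace, then smaller steps until the stop.

>>> {"fn": "drive_tool", "kwargs": {
  "rows": [
    {"tx":0.256,"ty":-1.941,"tz":0,"ax":0,"ay":0,"az":0,"claw":1.5},
    {"tx":0.749,"ty":-1.809,"tz":0,"ax":0,"ay":0,"az":0,"claw":1.5},
    {"tx":1.192,"ty":-1.553,"tz":0,"ax":0,"ay":0,"az":0,"claw":1.5},
    {"tx":1.553,"ty":-1.192,"tz":0,"ax":0,"ay":0,"az":0,"claw":1.5},
    {"tx":1.809,"ty":-0.749,"tz":0,"ax":0,"ay":0,"az":0,"claw":1.5},
    {"tx":1.941,"ty":-0.256,"tz":0,"ax":0,"ay":0,"az":0,"claw":1.5}
  ]
}}

```text
time_s: 17.68
tcp_pos: [0.588, -0.1534, 0.2329]
ee_rot: [[0.67, -0.742, 0.002], [-0.742, -0.67, -0.002], [0.003, 0.0, -1.0]]
wrist_force: [-2.5, 0.4, 8.5]
gripper_width: 0.268
gripper_force: 30.0
```

>>> {"fn": "drive_tool", "kwargs": {
  "rows": [
    {"tx":1.941,"ty":0.256,"tz":0,"ax":0,"ay":0,"az":0,"claw":1.5},
    {"tx":1.809,"ty":0.749,"tz":0,"ax":0,"ay":0,"az":0,"claw":1.5},
    {"tx":1.553,"ty":1.192,"tz":0,"ax":0,"ay":0,"az":0,"claw":1.5},
    {"tx":1.192,"ty":1.553,"tz":0,"ax":0,"ay":0,"az":0,"claw":1.5},
    {"tx":0.749,"ty":1.809,"tz":0,"ax":0,"ay":0,"az":0,"claw":1.5},
    {"tx":0.256,"ty":1.941,"tz":0,"ax":0,"ay":0,"az":0,"claw":1.5}
  ]
}}

```text
time_s: 18.18
tcp_pos: [0.585, -0.2614, 0.2336]
ee_rot: [[0.669, -0.743, 0.011], [-0.743, -0.669, -0.004], [0.011, -0.005, -1.0]]
wrist_force: [4.4, -0.6, 5.7]
gripper_width: 0.267
gripper_force: 30.0
```

>>> {"fn": "drive_tool", "kwargs": {
  "rows": [
    {"tx":-0.128,"ty":0.97,"tz":0,"ax":0,"ay":0,"az":0,"claw":1.5},
    {"tx":-0.128,"ty":0.97,"tz":0,"ax":0,"ay":0,"az":0,"claw":1.5},
    {"tx":-0.374,"ty":0.904,"tz":0,"ax":0,"ay":0,"az":0,"claw":1.5},
    {"tx":-0.374,"ty":0.904,"tz":0,"ax":0,"ay":0,"az":0,"claw":1.5}
  ]
}}

```text
time_s: 18.52
tcp_pos: [0.5493, -0.2798, 0.2342]
ee_rot: [[0.669, -0.744, 0.01], [-0.744, -0.669, -0.007], [0.012, -0.003, -1.0]]
wrist_force: [2.6, -4.6, 6.5]
gripper_width: 0.267
gripper_force: 30.0
```

>>> {"fn": "drive_tool", "kwargs": {
  "rows": [
    {"tx":-0.596,"ty":0.776,"tz":0,"ax":0,"ay":0,"az":0,"claw":1.5},
    {"tx":-0.596,"ty":0.776,"tz":0,"ax":0,"ay":0,"az":0,"claw":1.5},
    {"tx":-0.776,"ty":0.596,"tz":0,"ax":0,"ay":0,"az":0,"claw":1.5},
    {"tx":-0.776,"ty":0.596,"tz":0,"ax":0,"ay":0,"az":0,"claw":1.5}
  ]
}}

```text
time_s: 18.85
tcp_pos: [0.5091, -0.2777, 0.2341]
ee_rot: [[0.668, -0.744, 0.007], [-0.744, -0.668, -0.006], [0.01, -0.001, -1.0]]
wrist_force: [-0.4, -4.1, 6.2]
gripper_width: 0.267
gripper_force: 30.0
```

>>> {"fn": "drive_tool", "kwargs": {
  "rows": [
    {"tx":-0.904,"ty":0.374,"tz":0,"ax":0,"ay":0,"az":0,"claw":1.5},
    {"tx":-0.904,"ty":0.374,"tz":0,"ax":0,"ay":0,"az":0,"claw":1.5},
    {"tx":-0.97,"ty":0.128,"tz":0,"ax":0,"ay":0,"az":0,"claw":1.5},
    {"tx":-0.97,"ty":0.128,"tz":0,"ax":0,"ay":0,"az":0,"claw":1.5}
  ]
}}

```text
time_s: 19.18
tcp_pos: [0.4759, -0.2556, 0.2338]
ee_rot: [[0.668, -0.744, 0.006], [-0.744, -0.668, -0.005], [0.007, -0.001, -1.0]]
wrist_force: [-0.6, -2.1, 7.3]
gripper_width: 0.265
gripper_force: 30.0
```

>>> {"fn": "drive_tool", "kwargs": {
  "rows": [
    {"tx":-0.97,"ty":-0.128,"tz":0,"ax":0,"ay":0,"az":0,"claw":1.5},
    {"tx":-0.97,"ty":-0.128,"tz":0,"ax":0,"ay":0,"az":0,"claw":1.5},
    {"tx":-0.904,"ty":-0.374,"tz":0,"ax":0,"ay":0,"az":0,"claw":1.5},
    {"tx":-0.904,"ty":-0.374,"tz":0,"ax":0,"ay":0,"az":0,"claw":1.5}
  ]
}}

```text
time_s: 19.52
tcp_pos: [0.4586, -0.2201, 0.2336]
ee_rot: [[0.669, -0.744, 0.006], [-0.744, -0.669, -0.004], [0.007, -0.002, -1.0]]
wrist_force: [0.8, -1.5, 6.5]
gripper_width: 0.267
gripper_force: 30.0
```

>>> {"fn": "drive_tool", "kwargs": {
  "rows": [
    {"tx":-0.776,"ty":-0.596,"tz":0,"ax":0,"ay":0,"az":0,"claw":1.5},
    {"tx":-0.776,"ty":-0.596,"tz":0,"ax":0,"ay":0,"az":0,"claw":1.5},
    {"tx":-0.596,"ty":-0.776,"tz":0,"ax":0,"ay":0,"az":0,"claw":1.5},
    {"tx":-0.596,"ty":-0.776,"tz":0,"ax":0,"ay":0,"az":0,"claw":1.5}
  ]
}}

```text
time_s: 19.85
tcp_pos: [0.4614, -0.1809, 0.2334]
ee_rot: [[0.669, -0.743, 0.007], [-0.743, -0.669, -0.003], [0.007, -0.003, -1.0]]
wrist_force: [1.9, -2.7, 5.5]
gripper_width: 0.266
gripper_force: 30.0
```

>>> {"fn": "drive_tool", "kwargs": {
  "rows": [
    {"tx":-0.374,"ty":-0.904,"tz":0,"ax":0,"ay":0,"az":0,"claw":1.5},
    {"tx":-0.374,"ty":-0.904,"tz":0,"ax":0,"ay":0,"az":0,"claw":1.5},
    {"tx":-0.128,"ty":-0.97,"tz":0,"ax":0,"ay":0,"az":0,"claw":1.5},
    {"tx":-0.128,"ty":-0.97,"tz":0,"ax":0,"ay":0,"az":0,"claw":1.5}
  ]
}}

```text
time_s: 20.18
tcp_pos: [0.4829, -0.1485, 0.2331]
ee_rot: [[0.669, -0.743, 0.006], [-0.743, -0.669, -0.003], [0.007, -0.002, -1.0]]
wrist_force: [2.9, -5.5, 2.5]
gripper_width: 0.267
gripper_force: 30.0
```

Run:
```python
from h import *
s=sense();print(s["tcp_pos"],s["wrist_force"])
I,d=capture("scene");W=cloud("scene",d)
r=np.hypot(W[...,0]-.5305,W[...,1]+.203)
for n,(dd,II) in {"now":(d,I),"start":(np.load("scene0.npz")["d"],np.load("scene0.npz")["im"])}.items():
    W=cloud("scene",dd);II=II.astype(int);r=np.hypot(W[...,0]-.5305,W[...,1]+.203)
    red=(II[...,0]>II[...,1]*2)&(II[...,0]>II[...,2]*2)&(r<.06)&(W[...,2]>.05)&(W[...,2]<.16)
    blue=(II[...,2]>II[...,0]*1.5)&(r<.065)&(W[...,2]>.03)&(W[...,2]<.09)
    print(n,red.sum(),np.percentile(W[red][:,2],[10,50,90]),blue.sum(),np.percentile(W[blue][:,2],[50,90]))
cv2.imwrite("pics/z9.png",cv2.resize(I[120:220,190:310],(600,500),interpolation=2)[...,::-1])
```

```text
[ 0.48292032 -0.14851373  0.23306717] [ 2.93151012 -5.53750508  2.53245641]
now 295 [0.07270054 0.07496092 0.07709933] 157 [0.06350219 0.06702263]
start 301 [0.0964751  0.09875227 0.10073496] 261 [0.06481925 0.06732244]
```

View pics/z9.png

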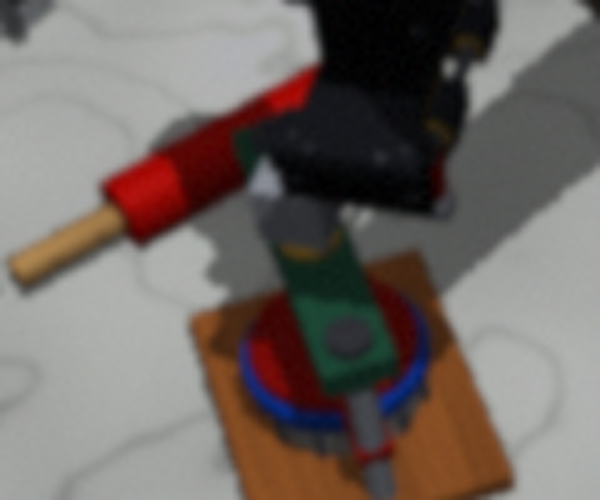

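The plate has come down 24 mm and looks close to the lid. I'll continue in small steps and watch for a rise in force.

>>> {"fn": "drive_tool", "kwargs": {
  "rows": [
    {"tx":0.128,"ty":-0.97,"tz":0,"ax":0,"ay":0,"az":0,"claw":1.5},
    {"tx":0.128,"ty":-0.97,"tz":0,"ax":0,"ay":0,"az":0,"claw":1.5}
  ]
}}

```text
time_s: 20.4
tcp_pos: [0.4982, -0.1377, 0.2325]
ee_rot: [[0.669, -0.743, 0.004], [-0.743, -0.669, -0.003], [0.005, -0.001, -1.0]]
wrist_force: [2.0, -6.8, 4.7]
gripper_width: 0.268
gripper_force: 30.0
```

>>> {"fn": "drive_tool", "kwargs": {
  "rows": [
    {"tx":0.374,"ty":-0.904,"tz":0,"ax":0,"ay":0,"az":0,"claw":1.5},
    {"tx":0.374,"ty":-0.904,"tz":0,"ax":0,"ay":0,"az":0,"claw":1.5}
  ]
}}

```text
time_s: 20.57
tcp_pos: [0.5161, -0.1313, 0.2324]
ee_rot: [[0.669, -0.743, 0.002], [-0.743, -0.669, -0.003], [0.004, 0.001, -1.0]]
wrist_force: [0.1, -7.0, 5.1]
gripper_width: 0.267
gripper_force: 30.0
```

>>> {"fn": "drive_tool", "kwargs": {
  "rows": [
    {"tx":0.596,"ty":-0.776,"tz":0,"ax":0,"ay":0,"az":0,"claw":1.5},
    {"tx":0.596,"ty":-0.776,"tz":0,"ax":0,"ay":0,"az":0,"claw":1.5}
  ]
}}

```text
time_s: 20.73
tcp_pos: [0.5351, -0.1295, 0.2324]
ee_rot: [[0.669, -0.743, 0.0], [-0.743, -0.669, -0.003], [0.002, 0.001, -1.0]]
wrist_force: [-2.5, -5.6, 6.5]
gripper_width: 0.266
gripper_force: 30.0
```

>>> {"fn": "drive_tool", "kwargs": {
  "rows": [
    {"tx":0.776,"ty":-0.596,"tz":0,"ax":0,"ay":0,"az":0,"claw":1.5},
    {"tx":0.776,"ty":-0.596,"tz":0,"ax":0,"ay":0,"az":0,"claw":1.5}
  ]
}}

```text
time_s: 20.9
tcp_pos: [0.5543, -0.1327, 0.2325]
ee_rot: [[0.669, -0.743, 0.0], [-0.743, -0.669, -0.002], [0.002, 0.001, -1.0]]
wrist_force: [-3.1, -2.0, 8.7]
gripper_width: 0.266
gripper_force: 30.0
```

>>> {"fn": "drive_tool", "kwargs": {
  "rows": [
    {"tx":0.904,"ty":-0.374,"tz":0,"ax":0,"ay":0,"az":0,"claw":1.5},
    {"tx":0.904,"ty":-0.374,"tz":0,"ax":0,"ay":0,"az":0,"claw":1.5}
  ]
}}

```text
time_s: 21.07
tcp_pos: [0.567, -0.1384, 0.2321]
ee_rot: [[0.669, -0.743, -0.012], [-0.743, -0.669, 0.004], [-0.011, 0.007, -1.0]]
wrist_force: [-20.6, 18.7, 22.3]
gripper_width: 0.272
gripper_force: 30.0
```

>>> {"fn": "drive_tool", "kwargs": {
  "rows": [
    {"tx":0.97,"ty":-0.128,"tz":0,"ax":0,"ay":0,"az":0,"claw":1.5},
    {"tx":0.97,"ty":-0.128,"tz":0,"ax":0,"ay":0,"az":0,"claw":1.5}
  ]
}}

```text
time_s: 21.23
tcp_pos: [0.5783, -0.1482, 0.23]
ee_rot: [[0.669, -0.743, -0.02], [-0.743, -0.669, 0.009], [-0.02, 0.009, -1.0]]
wrist_force: [-2.7, 1.1, -0.5]
gripper_width: 0.243
gripper_force: 0.0
```

```bash
cat > pl.py <<'E'
from h import *
s=sense();print(s["tcp_pos"],s["wrist_force"])
z=[]
for _ in range(3):
    I,d=capture("scene");W=cloud("scene",d);I=I.astype(int);r=np.hypot(W[...,0]-.5305,W[...,1]+.203)
    red=(I[...,0]>I[...,1]*2)&(I[...,0]>I[...,2]*2)&(r<.045)&(W[...,2]>.05)&(W[...,2]<.16)
    z.append(np.median(W[red][:,2]))
print("plate top",z)
g=(np.abs(W[...,2]-.224)<.015)&(np.hypot(W[...,0]-.531,W[...,1]+.203)<.02);print("hubtop",g.sum(),np.median(W[g],0))
E
python3 pl.py
```

```text
[ 0.57833225 -0.1482348   0.23000948] [-2.67978593  1.09754655 -0.45318424]
plate top [np.float64(0.07365901776378017), np.float64(0.07395424472410408), np.float64(0.07340879922457658)]
hubtop 80 [ 0.52691828 -0.19823708  0.22124339]
```

Force rose to about 36 N at the hard stop and then the fingers slid off the grip. The hub is still seated. I'll open, lift and check.

>>> {"fn": "drive_tool", "kwargs": {
  "rows": [
    {"tx":0,"ty":0,"tz":0,"ax":0,"ay":0,"az":0,"claw":4},
    {"tx":0,"ty":0,"tz":0,"ax":0,"ay":0,"az":0,"claw":6},
    {"tx":0,"ty":0,"tz":0,"ax":0,"ay":0,"az":0,"claw":6},
    {"tx":0,"ty":0,"tz":0,"ax":0,"ay":0,"az":0,"claw":6},
    {"tx":0,"ty":0,"tz":0,"ax":0,"ay":0,"az":0,"claw":6},
    {"tx":0,"ty":0,"tz":-2,"ax":0,"ay":0,"az":0,"claw":6},
    {"tx":0,"ty":0,"tz":-3,"ax":0,"ay":0,"az":0,"claw":6},
    {"tx":0,"ty":0,"tz":-4,"ax":0,"ay":0,"az":0,"claw":6},
    {"tx":0,"ty":0,"tz":0,"ax":0,"ay":0,"az":0,"claw":6}
  ]
}}

```text
time_s: 22.13
tcp_pos: [0.5896, -0.1547, 0.3297]
ee_rot: [[0.669, -0.743, 0.016], [-0.743, -0.669, -0.004], [0.014, -0.009, -1.0]]
wrist_force: [0.3, -0.3, 2.2]
gripper_width: 0.679
gripper_force: 0.0
```

```bash
python3 pl.py
python3 - <<'E'
from h import *
I,d=capture("scene");W=cloud("scene",d)
m=(I[...,0]>I[...,1]*1.8)&(I[...,0]>I[...,2]*1.8)&(W[...,2]>.225)&(W[...,2]<.29)
w=W[m];c=np.median(w,0) if len(w) else 0;print(len(w),c)
a=I[100:220,190:310];cv2.imwrite("pics/zf.png",cv2.resize(a,(480,480),interpolation=2)[...,::-1])
E
```

```text
[ 0.58956342 -0.15470026  0.32965729] [ 0.29335109 -0.32266829  2.15395975]
plate top [np.float64(0.07353633382034677), np.float64(0.07379326011324887), np.float64(0.07374081630496868)]
hubtop 130 [ 0.53153343 -0.20356339  0.22171902]
142 [ 0.55415971 -0.12054546  0.25941336]
```

View pics/zf.png

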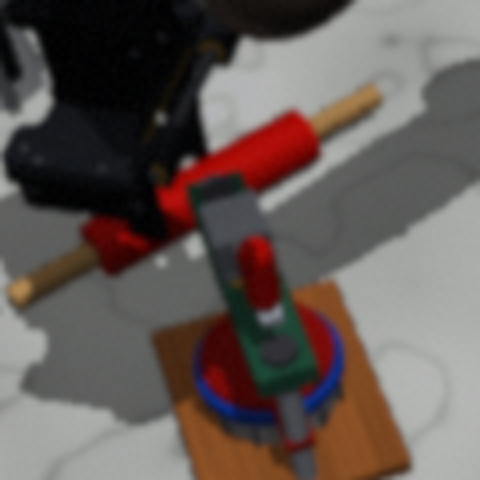

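The grip stopped about 61° into the fourth turn, where the force rose. That is about 19.9 rad in all, and the plate is down 25 mm, so both agree with the hard stop. The crank is seated and free of the gripper, so I'm handing in.

```bash
python3 -c "
from station import finish_job;print(finish_job())"
```

```text
the job is handed in; nothing more can be done
None
```

The press is wound down to its hard stop with the red plate on the blue lid, the crank is still fully home on the square and released, and the job is handed in; I don't have the judge's verdict, and I did not measure the bystanders at the end.

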